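Step three brass charms under the marking pointer

TASK

On the jeweller's x-y marking table, move the sliding carrier by its post and tab so that the middle of the round charm comes under the tip of the fixed needle and stop there for a good second, then do the same with the square charm, and last with the cross-shaped one, which stays under the needle when you let go. The handle on the same side as the charm ends up beneath the pointer's ring, so change over to the other handle where needed; do not bump the ring or needle, leave the charms lying in their nests, and do not disturb the other things on the bench.

Things in the scene. Friction and masses are not known exactly. Their poses are not given: they have to be found in the camera images.
- machine: Fixed dark steel base of the x-y table, 200 mm (x) by 340 mm (y), 18 mm high, reaching from 75 mm in front of its origin to 125 mm behind it. Origin on the bench, below the carrier's middle as it stands at the start; its x axis (roughly away from the robot) and y axis (to the left) are the two directions in which the carrier slides.
- pointer: Fixed steel pointer on its own stand: a flat ring round the needle, inner radius 34 mm, outer 46 mm, from 98 to 108 mm above the bench, and at that height a 12 mm wide arm along +x to a column (26 mm thick, 112 mm high) 150 mm behind the needle, foot 70 x 100 mm. The 6 mm thick needle hangs in the ring's centre. Origin on the bench below the needle, axes as the machine's.
- needle_tip (a point): The lower tip of the needle, 64 mm above the bench, 6 mm above the tops of the charms.
- slide_x (a joint): How far the carrier has slid along the machine's +x from where it starts, m, -0.02 to 0.075. Stays where it is left (about 3 N of friction).
- slide_y (a joint): How far the carrier has slid along the machine's +y from where it starts, m, -0.1 to 0.1. Stays where it is left (about 3 N of friction).
- carrier_middle (a point): Middle of the carrier's top face, 51 mm above the bench. The grey-painted carrier is 120 mm (x) by 210 mm (y) and passes under the ring. It has three square nests, 5 mm deep and 24.5 mm wide, at (x, y) = (18, 50), (-18, 0) and (18, -50) mm from this point; which charm lies in which nest varies.
- post (a point): Carrier's left handle: a plain upright steel post, 18 mm thick, 80 mm to +y of the carrier's middle, from 51 to 91 mm above the bench. This point is on its axis at 76 mm, a good height for the TCP. Take it from above, fingers before and behind it along the machine's x. It passes below the ring, and cannot be taken there.
- tab (a point): Carrier's right handle: a flat upright steel tab, 10 mm thick along the machine's x, 28 mm wide along y, 80 mm to -y of the carrier's middle, from 51 to 91 mm above the bench. This point is at its centre, at 76 mm. Take it from above, fingers before and behind it along the machine's x. It passes below the ring, and cannot be taken there.
- charm_round: Round brass disc, 22 mm across, 12 mm thick, loose in a nest of the carrier, top 58 mm above the bench. Origin at the centre of its underside.
- charm_square: Square brass block, 22 x 22 mm, 12 mm thick, loose in a nest, top 58 mm above the bench. Origin at the centre of its underside.
- charm_cross: Brass cross with four equal arms, 22 mm across, arms 7 mm wide, 12 mm thick, loose in a nest, top 58 mm above the bench. Origin at the centre of its underside.
- bottle: Bystander: amber glass bottle, 40 mm thick, 95 mm high, standing beside the machine on its left. Origin under its centre.
- cone: Bystander: steel ring-sizing cone, 42 mm wide at its foot, 100 mm high, standing beside the machine on its right. Origin under its centre.
- tweezers: Bystander: steel tweezers, 150 mm long, lying on the bench close beside the machine on its left. Origin under the middle, x along its length.
- pliers: Bystander: pliers with black handles, 140 mm long, lying to the left. Origin near the joint, x towards the jaws.
- hammer: Bystander: small hammer, 220 mm long, lying to the right. x along its handle towards the head.
- tin: Bystander: flat round tin, 56 mm wide, 30 mm high, at the back left. Origin under its centre.
- wax: Bystander: block of wax, 50 x 70 x 22 mm, at the back right. Origin under its centre.

How it is judged:
On the way, in this order (a step that is already met when the one before it is completed fails the run):
1. the round charm rests with its middle under the needle's tip (within 4 mm) for half a second (horizontal distance between charm_round and needle_tip below 0.004 m and velocity of joint slide_x between -0.005 and 0.005 m/s and velocity of joint slide_y between -0.005 and 0.005 m/s), for 0.5 s.
2. the square charm rests with its middle under the needle's tip (within 4 mm) for half a second (horizontal distance between charm_square and needle_tip below 0.004 m and velocity of joint slide_x between -0.005 and 0.005 m/s and velocity of joint slide_y between -0.005 and 0.005 m/s), for 0.5 s.
3. the cross-shaped charm rests with its middle under the needle's tip (within 4 mm) for half a second (horizontal distance between charm_cross and needle_tip below 0.004 m and velocity of joint slide_x between -0.005 and 0.005 m/s and velocity of joint slide_y between -0.005 and 0.005 m/s), for 0.5 s.
At the end, for the whole second after the job is handed in: The cross-shaped charm is under the needle's tip, its middle within 4 mm of it seen from above; the carrier is at rest and all three charms still lie down in their nests (all of step 3 and height (world z) of each of charm_round, charm_square, charm_cross below 0.049 m); the robot touches nothing.
It fails at once if the pointer (ring, arm or needle) is bumped: more than 5 N (contact force between any of the fingers, the arm and pointer above 5 N).
It fails at once if a charm leaves its nest (rises more than 4 mm) (height (world z) of any of charm_round, charm_square, charm_cross above 0.05 m).
It fails at once if a bystander is moved by more than 20 mm (distance of any of bottle, cone, tweezers, pliers, hammer, tin, wax from where it was at the start of the episode above 0.02 m).
It also fails if it takes over 70 s, if anything falls off the work surface, if the arm or the gripper's body presses on something with over 40 N, if the wrist force passes 120 N, or if a joint passes its speed limit or range.

ROBOT

A 6-joint arm with a two-finger parallel gripper is mounted at the origin on the work surface. World frame = base frame: x ahead of the robot, y to its left, z up, the work surface at z = 0. Lengths are in m, angles in rad, forces in N, time in s.
With the tool pointing down it reaches from about 0.35 to 0.775 m from the base axis. Payload 5.5 kg.
Tool frame: the origin (TCP) lies between the finger pads, 19 mm behind the fingertips; this is the grasp point; z points along the fingers, y is the line along which they close (so a half turn about z gives the same grasp; the last joint's range is limited). The gripper opens to 85 mm and grips with 20 to 120 N. Pads are 22 mm wide; open, the fingers measure 114 mm over their backs; the gripper's body (76 mm by 85 mm) begins 54 mm behind the grasp point. The pads swing forward as they close: fully open they stand 13 mm farther back than shut.
Start: joints at [-1.331, 0.313, 0.046, 1.304, 0, 1.431], TCP at [0.213, -0.534, 0.25] pointing down, gripper open.
Joint ranges: [-2.76, 2.76], [-0.86, 1.69], [-1.03, 1.26], [-2.2, 2.34], [-1.47, 1.5], [-3.14, 3.14]. Speed limits (rad/s): [2.57, 2.57, 3.14, 3.14, 3.14, 3.14].

INTERFACE

Orientations are given as a unit quaternion [w, x, y, z].
In Python, from rig import robot, grab_frame, job gives the robot as it stands. The module is installed in compiled form; this text tells all that it offers.
- The arm moves only by the shell command python3 -m creep 'ROWS' [OPENING]. ROWS is JSON, a list of rows, each a list of 2 entries, a list of its own where there are three numbers: the shift along the tool's x, y, z scaled (see below), then the turn, a rotation vector about the tool's x, y, z scaled (see below). A call has 1 to 8 rows; each row is the pose to reach, as a shift and turn from the pose commanded when the call began, along the tool's axes at that moment; what a row does not reach only later rows make up. The controller multiplies each number of a shift by 12 cm and each number of a turn by 30 degrees. A row lasts 1/12 s, in which the tool goes at most 41.7 mm and 7.16 degrees, less where a joint would pass 70% of its speed; a pose out of reach is approached as far as the arm can. A call with a number of a shift or a turn outside -1 to 1 is refused whole. A call with a gripper value outside its range is refused whole. OPENING is the closure, from -1 (fully open) to 1 (shut), set as the call begins (- or left out, the last holds). The fingers move at their own pace and stop on an object; the grip force is fixed at half the most. Time passes only in rows, so rows that repeat a pose let the fingers close. It gives the time, the measured TCP pose, the force, the opening and the grip force at its end, in the units of the state.
- robot.state(): the state, without advancing time (a new reading comes with each control period).
- grab_frame(name): name is "side" or "top"; returns a dict with "img" (400x640x3 uint8, red, green, blue), "intrinsics" (3x3 intrinsics, pixels), "extrinsics" (4x4, takes a point from camera to world coordinates). Camera axes: x right, y up, looking along -z (the intrinsics and any distortion apply to the point x, -y, -z); pixel columns grow to the right and rows downward; lengths in m; the calibration is good to about 2 mm. A picture is of the moment at which its call begins. There is no depth.
- job.sign_off(): hands the job in; it is judged then, once.
The state is a dict: "t": time; "qpos": joint angles; "qvel": joint speeds; "tau": joint torques, N m; "tcp_pos": TCP position; "tcp_rot": TCP orientation; "force": force on the tool from outside, world axes, zero at the start; "torque": the same for the moment, N m; "gripper_width": opening from 0.0 (shut) to 1.0 (fully open); "grasp_force": force on a finger pad.
Only numpy, scipy, OpenCV 4.12 (cv2) and the standard library are available. Lean on these libraries where they do the work, as an engineer would, in place of code of your own. Each camera call takes 0.05 s, during which the arm holds its last target. There are 200 camera calls.

## Working session

There is one attempt and no reset: what is moved stays moved. The work goes in short steps, Python scripts to look and compute and a shell command to move; the robot and the scene stay as the last step left them, time stands still between calls to the robot, and variables do not carry over. Pictures are saved under pics/ and viewed, at most 10 in all, crops included, and the job is handed in when it is done.

```bash
mkdir -p pics; python3 - <<'E'
from rig import robot,grab_frame
import cv2,numpy as np
for n in("top","side"):
    f=grab_frame(n);cv2.imwrite(f"pics/{n}0.png",f["img"][:,:,::-1]);np.savez(f"{n}0.npz",**f)
    print(n,np.round(f["intrinsics"],1).tolist(),np.round(f["extrinsics"],4).tolist(),[k for k in f])
s=robot.state();print({k:np.round(s[k],4).tolist() for k in s})
E
```

```text
top [[414.3, 0.0, 321.0], [0.0, 414.3, 196.5], [0.0, 0.0, 1.0]] [[-0.0254, 0.9895, -0.1421, 0.3612], [-0.9996, -0.0269, -0.0085, -0.0269], [-0.0123, 0.1418, 0.9898, 1.3629], [0.0, 0.0, 0.0, 1.0]] ['img', 'intrinsics', 'extrinsics']
side [[415.9, 0.0, 316.2], [0.0, 415.9, 195.4], [0.0, 0.0, 1.0]] [[-0.8607, 0.3437, -0.3756, 0.1171], [-0.5087, -0.6089, 0.6086, 0.669], [-0.0196, 0.7149, 0.699, 0.8764], [0.0, 0.0, 0.0, 1.0]] ['img', 'intrinsics', 'extrinsics']
{'t': 0.1, 'qpos': [-1.3306, 0.3139, 0.0451, 1.3036, 0.0, 1.4312], 'qvel': [0.0008, -0.0021, 0.0032, -0.0002, 0.0006, -0.0002], 'tau': [0.002, -48.1727, 29.9244, 0.0127, -0.0002, -0.0], 'tcp_pos': [0.2131, -0.5336, 0.2492], 'tcp_rot': [-0.0008, 0.982, 0.1888, -0.0], 'force': [0.5783, 0.3619, 1.0113], 'torque': [0.096, 0.0268, -0.0076], 'grasp_force': 0.0, 'gripper_width': 1.0019}
```

View pics/top0.png

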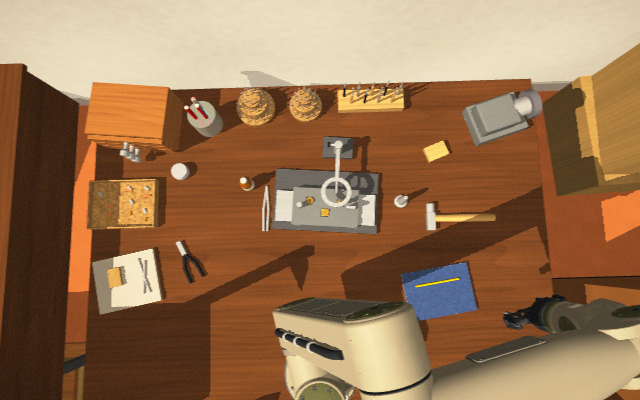

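View pics/side0.png

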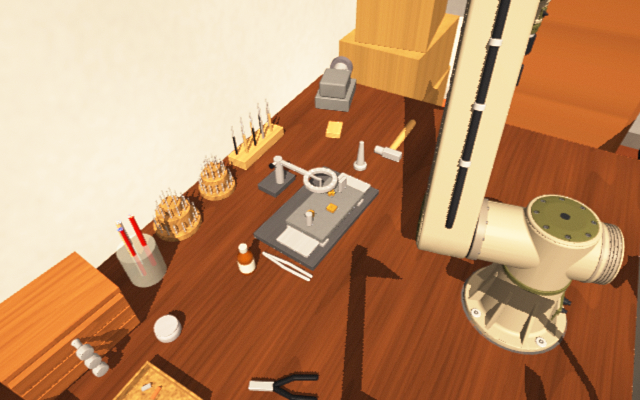

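The top view shows the table at about (325,200), the ring at (337,192), the pointer column at (337,147), and brass charms near (310,200), (325,212) and possibly one under the ring. I need enlarged crops.

```bash
python3 - <<'E'
import cv2,numpy as np
a=cv2.imread("pics/top0.png")[155:245,260:390];b=cv2.imread("pics/side0.png")[150:270,250:385]
cv2.imwrite("pics/c1.png",cv2.resize(a,None,fx=6,fy=6,interpolation=cv2.INTER_CUBIC))
cv2.imwrite("pics/c2.png",cv2.resize(b,None,fx=5,fy=5,interpolation=cv2.INTER_CUBIC))
E
```

```text
(no output)
```

View pics/c1.png

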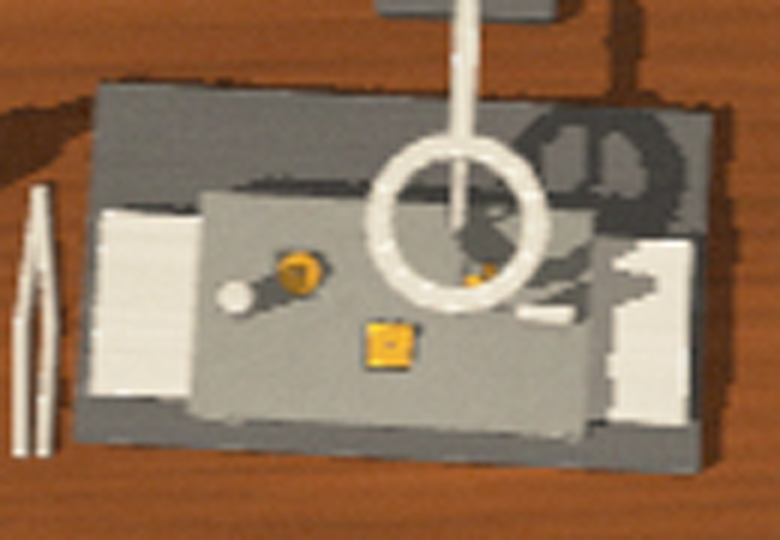

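View pics/c2.png

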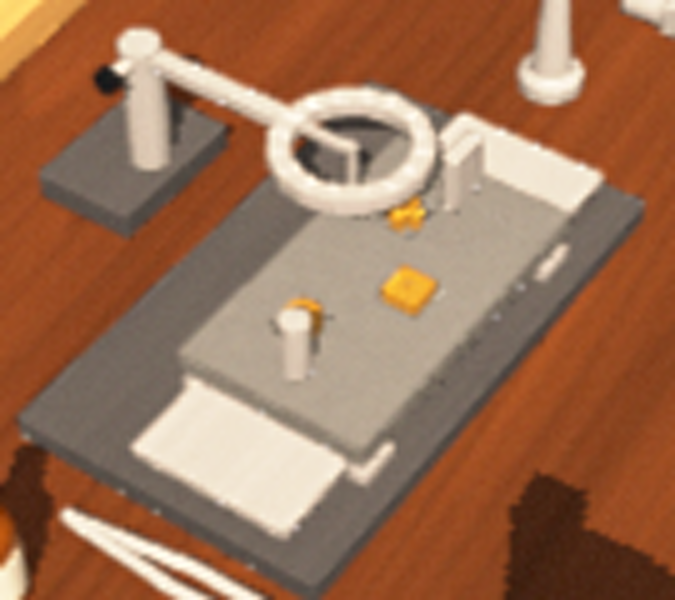

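Round charm sits in the left nest, square in the middle and cross in the right nest (tab at crop (545,313), ring centre at crop (458,223)). I'll turn these into positions.

```bash
cat > h.py <<'E'
import numpy as np,cv2
def ray(f,u,v,z):
    K,E=f["intrinsics"],f["extrinsics"];p=np.linalg.inv(K)@[u,v,1];d=E[:3,:3]@[p[0],-p[1],-p[2]]
    o=E[:3,3];return (o+d*(z-o[2])/d[2])[:2]
def brass(f,roi):
    x0,y0,x1,y1=roi;h=cv2.cvtColor(f["img"],cv2.COLOR_RGB2HSV)
    m=cv2.inRange(h,(15,140,100),(32,255,255));M=np.zeros_like(m);M[y0:y1,x0:x1]=m[y0:y1,x0:x1]
    n,_,st,c=cv2.connectedComponentsWithStats(M);return [(st[i,4],c[i]) for i in range(1,n) if st[i,4]>3]
E
python3 - <<'E'
from h import *
f=dict(np.load("top0.npz"));g=dict(np.load("side0.npz"))
C=lambda x,y:((x+.5)/6-.5+260,(y+.5)/6-.5+155)
D=lambda x,y:((x+.5)/5-.5+250,(y+.5)/5-.5+150)
mm=lambda p:np.round(p*1000,1)
cs=[ray(f,*C(*c),.051) for c in((203,195),(190,415),(578,437),(592,210))]
print("corners",*map(mm,cs),"mid",mm(np.mean(cs,0)))
e=(cs[0]-cs[3]);e2=cs[1]-cs[2];e3=cs[0]-cs[1];e4=cs[3]-cs[2]
print("yaw",[np.degrees(np.arctan2(-v[0],v[1])) for v in(e,e2)],[np.degrees(np.arctan2(v[1],v[0])) for v in(e3,e4)],[np.linalg.norm(v) for v in(e,e2,e3,e4)])
ms=[ray(f,*C(*c),.018) for c in((97,84),(77,441),(697,471),(712,115))]
print("machine",*map(mm,ms),[np.degrees(np.arctan2(-v[0],v[1])) for v in(ms[0]-ms[3],ms[1]-ms[2])])
print("ring",mm(ray(f,*C(457.5,222.5),.108)),mm(ray(f,*C(458,223.5),.108)),"side",mm(ray(g,*D(353,145),.106)))
print("needle side tip guess",mm(ray(g,*D(353,183),.08)))
for n,q,roi in(("top",f,(290,185,350,220)),("side",g,(295,180,345,225))):
    for a,c in brass(q,roi): print(n,a,c.round(1),mm(ray(q,*c,.058 if n=="top" else .056)))
print("post",mm(ray(f,*C(236,297),.091)),"tab",mm(ray(f,*C(545,313),.091)))
E
```

```text
corners [582.4  72.3] [464.7  81. ] [ 447.7 -123.4] [ 568.6 -135.4] mid [515.8 -26.4]
yaw [np.float64(-3.8080389145383364), np.float64(-4.752470412378296)] [np.float64(-4.2557663149945375), np.float64(-5.664468138370578)] [np.float64(0.2080985079869881), np.float64(0.20511439033016432), np.float64(0.11799860508448458), np.float64(0.1214395786608764)]
machine [651.7 132.4] [454.8 145.2] [ 429.9 -189.2] [ 624.8 -206. ] [np.float64(-4.541911123407927), np.float64(-4.264242680536399)]
ring [555.  -61.8] [554.4 -62.1] side [555.2 -64.3]
needle side tip guess [554.  -61.6]
top 37 [309.5 200. ] [538.2  21.2]
top 7 [339.9 200.6] [533.7 -75.1]
top 55 [324.4 211.9] [498.8 -25.2]
side 35 [330.9 192.6] [527.5 -75.5]
side 71 [331.2 207.5] [498.  -24.4]
side 13 [311.5 211.5] [537.1  14.7]
post [521.8  53.1] tab [ 509.3 -105.9]
```

```bash
cat >> h.py <<'E'
A=np.radians(-4.4);ex=np.array([np.cos(A),np.sin(A)]);ey=np.array([-np.sin(A),np.cos(A)])
mid=np.array([.516,-.0262]);need=np.array([.5548,-.0623])
def plan(wps,s=None):
    """wps: (x,y,z,yaw of tool y, rad); prints the final row of each call, relative to previous waypoint"""
    from rig import robot
    from scipy.spatial.transform import Rotation as R
    s=s or robot.state();p=np.array(s["tcp_pos"]);r=R.from_quat(np.roll(s["tcp_rot"],-1))
    for w in wps:
        y=np.array([np.cos(w[3]),np.sin(w[3]),0]);z=np.array([0,0,-1]);t=R.from_matrix(np.c_[np.cross(y,z),y,z])
        sh=r.inv().apply(np.array(w[:3])-p)/.12;tu=np.degrees((r.inv()*t).as_rotvec())/30
        print(sh.round(3).tolist(),tu.round(3).tolist());p,r=np.array(w[:3]),t
E
python3 - <<'E'
from h import *
post=mid+.08*ey;a0=np.radians(-68.2);p0=np.array([.2131,-.5336,.2492]);p1=np.array([*post,.2])
print(post)
plan([(*(p0+(p1-p0)*k/6),a0+(A-a0)*k/6) for k in range(1,7)])
print("needle rel:",ex@(need-mid),ey@(need-mid))
E
```

```text
[0.52213752 0.05356422]
[0.701, -0.598, 0.069] [-0.003, -0.001, -0.356]
[0.8, -0.458, 0.068] [0.0, 0.0, -0.354]
[0.87, -0.303, 0.068] [0.0, 0.0, -0.354]
[0.911, -0.137, 0.068] [0.0, 0.0, -0.354]
[0.921, 0.034, 0.068] [0.0, 0.0, -0.354]
[0.899, 0.203, 0.068] [0.0, 0.0, -0.354]
needle rel: 0.04145520370178261 -0.03301690606407126
```

```bash
python3 -m creep '[[[0.14,-0.12,0.014],[0,0,-0.07]],[[0.35,-0.3,0.035],[0,0,-0.18]],[[0.56,-0.48,0.055],[0,0,-0.285]],[[0.70,-0.60,0.07],[0,0,-0.356]]]' -1
python3 -m creep '[[[0.2,-0.115,0.017],[0,0,-0.089]],[[0.4,-0.23,0.034],[0,0,-0.177]],[[0.6,-0.344,0.05],[0,0,-0.266]],[[0.80,-0.458,0.068],[0,0,-0.354]]]'
python3 -m creep '[[[0.22,-0.076,0.017],[0,0,-0.089]],[[0.435,-0.15,0.034],[0,0,-0.177]],[[0.65,-0.227,0.05],[0,0,-0.266]],[[0.87,-0.303,0.068],[0,0,-0.354]]]'
python3 -m creep '[[[0.228,-0.034,0.017],[0,0,-0.089]],[[0.456,-0.068,0.034],[0,0,-0.177]],[[0.684,-0.1,0.05],[0,0,-0.266]],[[0.911,-0.137,0.068],[0,0,-0.354]]]'
python3 -m creep '[[[0.23,0.009,0.017],[0,0,-0.089]],[[0.46,0.017,0.034],[0,0,-0.177]],[[0.69,0.026,0.05],[0,0,-0.266]],[[0.921,0.034,0.068],[0,0,-0.354]]]'
python3 -m creep '[[[0.225,0.05,0.017],[0,0,-0.089]],[[0.45,0.1,0.034],[0,0,-0.177]],[[0.7,0.16,0.05],[0,0,-0.266]],[[0.85,0.19,0.06],[0,0,-0.32]],[[0.899,0.203,0.068],[0,0,-0.354]],[[0.899,0.203,0.068],[0,0,-0.354]],[[0.899,0.203,0.068],[0,0,-0.354]]]'
python3 - <<'E'
from h import *
from rig import robot
s=robot.state();print(s["qpos"],s["tcp_pos"])
plan([(*(mid+.08*ey),.120,A),(*(mid+.08*ey),.076,A)])
E
```

```text
t: 0.43
tcp_pos: [0.2649, -0.4334, 0.2408]
tcp_rot: [-0.001, 0.96, 0.281, 0.0]
force: [0.0, 0.2, 0.0]
gripper_width: 0.999
grasp_force: 0.0
t: 0.77
tcp_pos: [0.3163, -0.3367, 0.233]
tcp_rot: [-0.0, 0.93, 0.368, -0.0]
force: [1.2, 0.8, 0.3]
gripper_width: 1.002
grasp_force: 0.0
t: 1.1
tcp_pos: [0.3677, -0.2389, 0.2249]
tcp_rot: [-0.0, 0.892, 0.452, -0.0]
force: [0.3, -0.1, -0.7]
gripper_width: 0.998
grasp_force: 0.0
t: 1.43
tcp_pos: [0.4192, -0.1411, 0.2168]
tcp_rot: [-0.0, 0.846, 0.533, -0.0]
force: [1.1, -0.8, -0.9]
gripper_width: 1.002
grasp_force: 0.0
t: 1.77
tcp_pos: [0.4708, -0.0433, 0.2086]
tcp_rot: [-0.0, 0.793, 0.609, -0.0]
force: [0.2, -0.6, 0.2]
gripper_width: 0.999
grasp_force: 0.0
t: 2.35
tcp_pos: [0.5216, 0.0529, 0.2003]
tcp_rot: [-0.0, 0.734, 0.679, -0.001]
force: [-0.4, 0.1, -0.8]
gripper_width: 1.001
grasp_force: 0.0
[-5.17598239e-02  2.37059529e-01 -1.79553651e-01  1.15548920e+00
 -5.41544318e-04  1.59694122e+00] [0.5216261  0.05293122 0.20033303]
[0.006, 0.005, 0.669] [-0.002, 0.001, -0.002]
[0.0, 0.0, 0.367] [0.0, 0.0, 0.0]
```

```bash
python3 -m creep '[[[0.0,0,0.2],[0,0,0]],[[0.005,0.005,0.4],[0,0,0]],[[0.005,0.005,0.6],[0,0,0]],[[0.005,0.005,0.75],[0,0,0]],[[0.005,0.005,0.85],[0,0,0]],[[0.005,0.005,0.92],[0,0,0]],[[0.005,0.005,0.97],[0,0,0]],[[0.005,0.005,1.0],[0,0,0]]]'
python3 -m creep '[[[0,0,0.035],[0,0,0]],[[0,0,0.035],[0,0,0]],[[0,0,0.035],[0,0,0]],[[0,0,0.035],[0,0,0]],[[0,0,0.035],[0,0,0]],[[0,0,0.035],[0,0,0]],[[0,0,0.035],[0,0,0]],[[0,0,0.035],[0,0,0]]]' 1
python3 -m creep '[[[0,0,0],[0,0,0]],[[0,0,0],[0,0,0]],[[0,0,0],[0,0,0]],[[0,0,0],[0,0,0]]]' 1
```

```text
t: 3.02
tcp_pos: [0.5226, 0.0529, 0.0805]
tcp_rot: [-0.0, 0.735, 0.679, -0.0]
force: [-0.4, 0.9, -0.7]
gripper_width: 0.998
grasp_force: 0.0
t: 3.68
tcp_pos: [0.5234, 0.0537, 0.0772]
tcp_rot: [0.0, 0.734, 0.679, 0.0]
force: [0.2, -0.4, 4.5]
gripper_width: 0.193
grasp_force: 58.4
t: 4.02
tcp_pos: [0.5234, 0.0537, 0.0772]
tcp_rot: [0.0, 0.734, 0.679, 0.0]
force: [-0.9, -0.3, 5.7]
gripper_width: 0.194
grasp_force: 58.4
```

```bash
python3 -m creep '[[[-0.03,0.018,0],[0,0,0]],[[-0.09,0.055,0],[0,0,0]],[[-0.16,0.095,0],[0,0,0]],[[-0.23,0.135,0],[0,0,0]],[[-0.29,0.17,0],[0,0,0]],[[-0.32,0.19,0],[0,0,0]],[[-0.335,0.196,0],[0,0,0]],[[-0.335,0.196,0],[0,0,0]]]' 1
python3 -m creep '[[[0,0,0],[0,0,0]],[[0,0,0],[0,0,0]],[[0,0,0],[0,0,0]],[[0,0,0],[0,0,0]],[[0,0,0],[0,0,0]],[[0,0,0],[0,0,0]]]' -1
python3 -m creep '[[[0,0,-0.1],[0,0,0]],[[0,0,-0.3],[0,0,0]],[[0,0,-0.5],[0,0,0]],[[0,0,-0.7],[0,0,0]],[[0,0,-0.9],[0,0,0]],[[0,0,-1],[0,0,0]],[[0,0,-1],[0,0,0]]]'
python3 - <<'E'
from h import *
from rig import robot,grab_frame
f=grab_frame("top");np.savez("top1.npz",**f)
cv2.imwrite("pics/c3.png",cv2.resize(f["img"][155:245,260:390,::-1],None,fx=6,fy=6,interpolation=cv2.INTER_CUBIC))
for a,c in brass(f,(290,185,370,220)): print(a,c.round(1),(ray(f,*c,.058)*1000).round(1))
m=mid+.0235*ex-.040*ey;t=m-.08*ey;print("mid",m,"tab",t)
plan([(*((np.array(robot.state()["tcp_pos"])[:2]+t)/2),.2,A),(*t,.2,A),(*t,.12,A),(*t,.076,A)])
E
```

```text
t: 4.68
tcp_pos: [0.5434, 0.0118, 0.0772]
tcp_rot: [-0.0, 0.734, 0.679, 0.0]
force: [-1.6, 1.6, 7.4]
gripper_width: 0.194
grasp_force: 58.7
t: 5.18
tcp_pos: [0.543, 0.0118, 0.0764]
tcp_rot: [-0.0, 0.734, 0.679, -0.0]
force: [0.0, -0.2, 0.3]
gripper_width: 0.996
grasp_force: 0.0
t: 5.77
tcp_pos: [0.5451, 0.0116, 0.1999]
tcp_rot: [0.002, 0.734, 0.679, 0.002]
force: [0.5, 0.3, -0.3]
gripper_width: 1.0
grasp_force: 0.0
23 [353.7 195.2] [ 549.9 -119.8]
20 [337.8 208. ] [510.2 -67.8]
mid [ 0.53636198 -0.06788501] tab [ 0.53022446 -0.14764923]
[-0.666, -0.006, -0.017] [0.007, 0.0, -0.002]
[-0.666, -0.007, 0.0] [0.0, 0.0, 0.0]
[0.0, 0.0, 0.667] [0.0, 0.0, 0.0]
[0.0, 0.0, 0.367] [0.0, 0.0, 0.0]
```

View pics/c3.png

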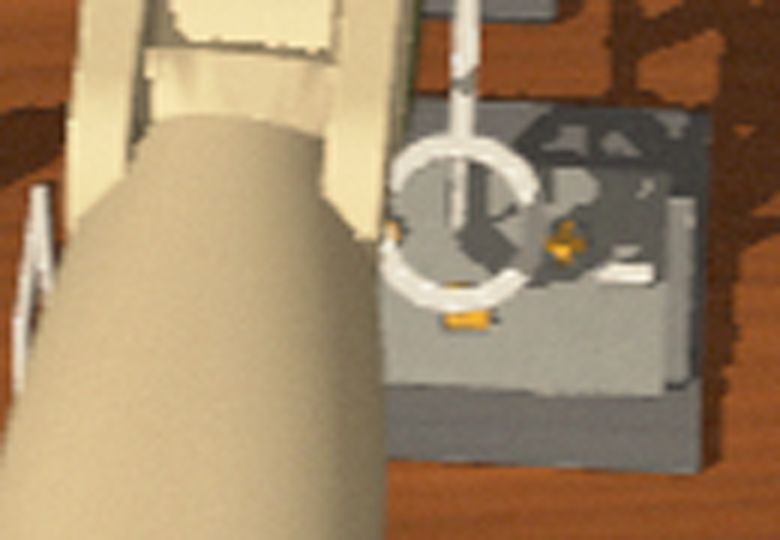

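The cross is at crop (567,243), matching the prediction within 1 mm, and the tab is at (625,271), clear of the ring. I'll take the tab next.

```bash
python3 -m creep '[[[-0.1,0,0],[0,0,0]],[[-0.3,0,0],[0,0,0]],[[-0.5,0,-0.01],[0,0,0]],[[-0.666,-0.006,-0.017],[0,0,0]]]'
python3 -m creep '[[[-0.2,0,0],[0,0,0]],[[-0.4,0,0],[0,0,0]],[[-0.55,0,0],[0,0,0]],[[-0.63,-0.006,0],[0,0,0]],[[-0.666,-0.007,0],[0,0,0]],[[-0.666,-0.007,0],[0,0,0]],[[-0.666,-0.007,0],[0,0,0]]]'
python3 - <<'E'
from h import *
t=mid+.0235*ex-.120*ey
plan([(*t,.076,A)])
E
```

```text
t: 6.15
tcp_pos: [0.535, -0.0694, 0.1966]
tcp_rot: [-0.001, 0.734, 0.679, -0.001]
force: [-0.6, -0.6, -0.7]
gripper_width: 0.997
grasp_force: 0.0
t: 6.73
tcp_pos: [0.5287, -0.147, 0.198]
tcp_rot: [-0.001, 0.734, 0.679, -0.0]
force: [0.4, -0.2, 0.0]
gripper_width: 0.998
grasp_force: 0.0
[-0.005, 0.014, 1.017] [-0.002, -0.001, -0.002]
```

```bash
python3 -m creep '[[[0.0,0,0.2],[0,0,0]],[[-0.005,0.01,0.4],[0,0,0]],[[-0.005,0.013,0.6],[0,0,0]],[[-0.005,0.013,0.75],[0,0,0]],[[-0.005,0.013,0.85],[0,0,0]],[[-0.005,0.013,0.95],[0,0,0]],[[-0.005,0.013,1],[0,0,0]],[[-0.005,0.013,1],[0,0,0]]]'
python3 -m creep '[[[0,0,0.01],[0,0,0]],[[0,0,0.01],[0,0,0]],[[0,0,0.01],[0,0,0]],[[0,0,0.01],[0,0,0]],[[0,0,0.01],[0,0,0]],[[0,0,0.01],[0,0,0]],[[0,0,0.01],[0,0,0]],[[0,0,0.01],[0,0,0]]]' 1
python3 -m creep '[[[0,0,0],[0,0,0]],[[0,0,0],[0,0,0]],[[0,0,0],[0,0,0]],[[0,0,0],[0,0,0]]]' 1
python3 - <<'E'
from h import *
from rig import grab_frame
f=grab_frame("top")
for a,c in brass(f,(290,185,370,220)): print(a,c.round(1),(ray(f,*c,.058)*1000).round(1))
g=grab_frame("side")
for a,c in brass(g,(280,170,370,240)): print(a,c.round(1),(ray(g,*c,.056)*1000).round(1))
E
```

```text
t: 7.4
tcp_pos: [0.5297, -0.1467, 0.0772]
tcp_rot: [-0.001, 0.734, 0.68, -0.001]
force: [0.6, 0.4, 1.2]
gripper_width: 1.002
grasp_force: 0.0
t: 8.07
tcp_pos: [0.5308, -0.1483, 0.0779]
tcp_rot: [0.0, 0.734, 0.679, 0.0]
force: [-1.0, 0.9, 5.0]
gripper_width: 0.108
grasp_force: 58.9
t: 8.4
tcp_pos: [0.5308, -0.1484, 0.078]
tcp_rot: [0.0, 0.734, 0.679, 0.0]
force: [-0.7, 0.5, 5.3]
gripper_width: 0.108
grasp_force: 59.2
14 [337.4 207.8] [510.9 -66.7]
14 [329.3 180.4] [ 556.5 -118.3]
61 [332.3 195.8] [517.6 -66.2]
13 [313.8 200.2] [553.8 -25.4]
```

```bash
python3 -m creep '[[[-0.03,0,0],[0,0,0]],[[-0.1,0,0],[0,0,0]],[[-0.18,0,0],[0,0,0]],[[-0.25,0,0],[0,0,0]],[[-0.31,0,0],[0,0,0]],[[-0.345,0,0],[0,0,0]],[[-0.358,0,0],[0,0,0]],[[-0.358,0,0],[0,0,0]]]' 1
python3 - <<'E'
from h import *
from rig import grab_frame
f=grab_frame("top");g=grab_frame("side")
a=cv2.resize(f["img"][165:225,300:370,::-1],None,fx=8,fy=8,interpolation=cv2.INTER_CUBIC)
b=cv2.resize(g["img"][165:225,290:350,::-1],None,fx=8,fy=8,interpolation=cv2.INTER_CUBIC)
im=cv2.resize(np.hstack([a,b]),None,fx=.76,fy=.76);print(im.shape);cv2.imwrite("pics/r.png",im)
for q,z,r in((f,.058,(290,180,370,220)),(g,.056,(280,165,370,240))):
  for a,c in brass(q,r): print(a,c.round(1),(ray(q,*c,z)*1000).round(1))
E
```

```text
t: 9.17
tcp_pos: [0.5274, -0.1913, 0.0779]
tcp_rot: [0.0, 0.734, 0.679, 0.0]
force: [-2.2, 1.2, 5.8]
gripper_width: 0.106
grasp_force: 59.4
(365, 790, 3)
28 [335.6 194.8] [552.7 -62.3]
13 [366.1 194.5] [ 550.8 -159. ]
49 [351. 206.] [ 515.4 -109.8]
38 [339.8 173.2] [ 544.8 -161.3]
64 [340.6 187. ] [ 514.3 -109.3]
```

View pics/r.png

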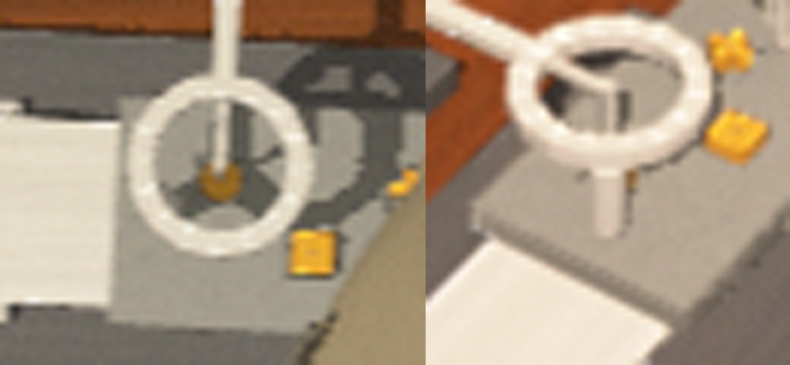

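The round charm shows at (222,182) in the crop, directly under the needle tip; the estimate is about 1 mm off. I'll hold here, then slide on by the tab to the square charm at (+36,+50) mm.

```bash
python3 -m creep '[[[0,0,0],[0,0,0]],[[0,0,0],[0,0,0]],[[0,0,0],[0,0,0]],[[0,0,0],[0,0,0]],[[0,0,0],[0,0,0]],[[0,0,0],[0,0,0]],[[0,0,0],[0,0,0]],[[0,0,0],[0,0,0]]]' 1
python3 -m creep '[[[0,0,0],[0,0,0]],[[0,0,0],[0,0,0]],[[0,0,0],[0,0,0]],[[0,0,0],[0,0,0]],[[0,0,0],[0,0,0]],[[0,0,0],[0,0,0]],[[0,0,0],[0,0,0]],[[0,0,0],[0,0,0]]]' 1
python3 -m creep '[[[0.03,0.022,0],[0,0,0]],[[0.1,0.07,0],[0,0,0]],[[0.2,0.144,0],[0,0,0]],[[0.3,0.216,0],[0,0,0]],[[0.37,0.266,0],[0,0,0]],[[0.405,0.29,0],[0,0,0]],[[0.417,0.3,0],[0,0,0]],[[0.417,0.3,0],[0,0,0]]]' 1
python3 - <<'E'
from h import *
from rig import grab_frame
f=grab_frame("top");g=grab_frame("side")
a=cv2.resize(f["img"][165:225,300:370,::-1],None,fx=8,fy=8,interpolation=cv2.INTER_CUBIC)
b=cv2.resize(g["img"][165:225,290:350,::-1],None,fx=8,fy=8,interpolation=cv2.INTER_CUBIC)
im=cv2.resize(np.hstack([a,b]),None,fx=.76,fy=.76);cv2.imwrite("pics/s.png",im)
for q,z,r in((f,.058,(290,180,370,220)),(g,.056,(280,165,370,240))):
  for a,c in brass(q,r): print(a,c.round(1),(ray(q,*c,z)*1000).round(1))
E
```

```text
t: 9.93
tcp_pos: [0.5274, -0.1913, 0.0779]
tcp_rot: [0.0, 0.734, 0.679, -0.0]
force: [-1.8, 0.1, 5.1]
gripper_width: 0.104
grasp_force: 59.4
t: 10.6
tcp_pos: [0.5274, -0.1913, 0.0779]
tcp_rot: [0.0, 0.734, 0.679, -0.0]
force: [-2.0, -0.3, 6.7]
gripper_width: 0.109
grasp_force: 59.4
t: 11.27
tcp_pos: [0.5676, -0.144, 0.078]
tcp_rot: [0.001, 0.734, 0.679, -0.0]
force: [-1.1, -0.5, 5.9]
gripper_width: 0.106
grasp_force: 59.4
32 [320.4 182.2] [594.8 -14.9]
16 [333.7 194.2] [554.8 -56.1]
22 [320.6 176.7] [ 586.7 -119.6]
29 [320.3 194.1] [550.5 -55.4]
13 [301.8 196.5] [591.1 -21.5]
```

View pics/s.png

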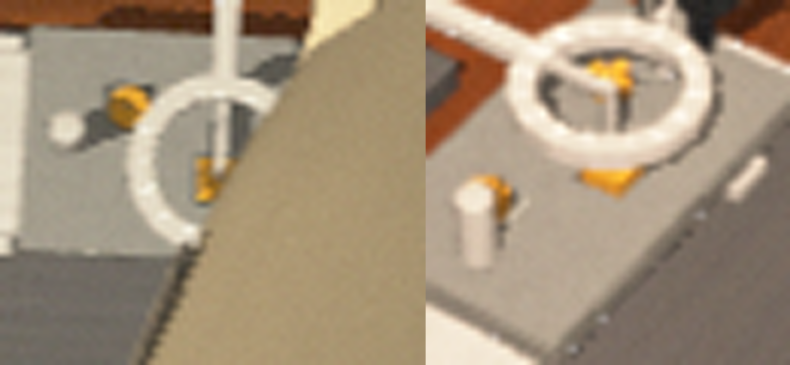

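The square charm (crop (213,180), partly hidden by the arm) is under the needle, and the round charm's position confirms this to about 1 mm. I'll hold, release the tab, and change over to the post.

```bash
python3 -m creep '[[[0,0,0],[0,0,0]],[[0,0,0],[0,0,0]],[[0,0,0],[0,0,0]],[[0,0,0],[0,0,0]],[[0,0,0],[0,0,0]],[[0,0,0],[0,0,0]],[[0,0,0],[0,0,0]],[[0,0,0],[0,0,0]]]' 1
python3 -m creep '[[[0,0,0],[0,0,0]],[[0,0,0],[0,0,0]],[[0,0,0],[0,0,0]],[[0,0,0],[0,0,0]],[[0,0,0],[0,0,0]],[[0,0,0],[0,0,0]],[[0,0,0],[0,0,0]],[[0,0,0],[0,0,0]]]' 1
python3 -m creep '[[[0,0,0],[0,0,0]],[[0,0,0],[0,0,0]],[[0,0,0],[0,0,0]],[[0,0,0],[0,0,0]],[[0,0,0],[0,0,0]],[[0,0,0],[0,0,0]],[[0,0,0],[0,0,0]]]' -1
python3 -m creep '[[[0,0,-0.1],[0,0,0]],[[0,0,-0.3],[0,0,0]],[[0,0,-0.5],[0,0,0]],[[0,0,-0.7],[0,0,0]],[[0,0,-0.9],[0,0,0]],[[0,0,-1],[0,0,0]],[[0,0,-1],[0,0,0]]]'
python3 - <<'E'
from h import *
from rig import robot
p=np.array([.5792,.0162]);s=np.array(robot.state()["tcp_pos"])[:2]
plan([(*(s+p)/2,.198,A),(*p,.198,A)] if 0 else [(*((s+p)/2),.198,A),(*p,.198,A),(*p,.077,A)])
E
```

```text
t: 12.03
tcp_pos: [0.5676, -0.144, 0.078]
tcp_rot: [0.0, 0.734, 0.679, 0.0]
force: [-1.2, 0.9, 4.5]
gripper_width: 0.106
grasp_force: 59.3
t: 12.7
tcp_pos: [0.5676, -0.144, 0.0779]
tcp_rot: [0.0, 0.734, 0.679, 0.0]
force: [-0.6, 0.8, 5.3]
gripper_width: 0.105
grasp_force: 59.3
t: 13.28
tcp_pos: [0.5671, -0.1439, 0.0773]
tcp_rot: [-0.0, 0.734, 0.679, -0.0]
force: [0.9, 0.9, -0.5]
gripper_width: 1.002
grasp_force: 0.0
t: 13.87
tcp_pos: [0.5689, -0.1446, 0.201]
tcp_rot: [0.003, 0.734, 0.679, 0.001]
force: [0.6, -0.6, 0.5]
gripper_width: 0.998
grasp_force: 0.0
[0.672, -0.009, 0.024] [0.011, 0.004, -0.002]
[0.671, -0.009, 0.0] [0.0, 0.0, 0.0]
[0.0, 0.0, 1.008] [0.0, 0.0, 0.0]
```

```bash
python3 -m creep '[[[0.1,0,0],[0,0,0]],[[0.3,0,0],[0,0,0]],[[0.5,0,0.01],[0,0,0]],[[0.672,-0.009,0.015],[0,0,0]]]'
python3 -m creep '[[[0.2,0,0],[0,0,0]],[[0.4,0,0],[0,0,0]],[[0.55,0,0],[0,0,0]],[[0.64,-0.009,0],[0,0,0]],[[0.671,-0.009,0],[0,0,0]],[[0.671,-0.009,0],[0,0,0]],[[0.671,-0.009,0],[0,0,0]],[[0.671,-0.009,0],[0,0,0]]]'
python3 - <<'E'
from h import *
from rig import grab_frame
plan([(.5792,.0162,.077,A)])
f=grab_frame("top");g=grab_frame("side")
for q,z,r in((f,.058,(290,170,370,220)),(g,.056,(280,165,370,240))):
  for a,c in brass(q,r): print(a,c.round(1),(ray(q,*c,z)*1000).round(1))
E
```

```text
t: 14.2
tcp_pos: [0.5713, -0.0614, 0.1935]
tcp_rot: [-0.001, 0.734, 0.679, -0.001]
force: [0.4, 0.2, -0.2]
gripper_width: 0.996
grasp_force: 0.0
t: 14.87
tcp_pos: [0.5774, 0.0161, 0.1953]
tcp_rot: [0.0, 0.734, 0.679, -0.0]
force: [-0.6, -0.3, -0.4]
gripper_width: 1.002
grasp_force: 0.0
[0.002, 0.015, 0.986] [-0.001, 0.001, -0.004]
16 [321.9 181.6] [596.6 -19.8]
25 [352. 184.] [ 586.2 -115.4]
38 [336.  194.4] [553.9 -63.4]
19 [320.7 176.9] [ 586.1 -119.1]
29 [320.3 194.1] [550.5 -55.4]
13 [301.8 196.5] [591.1 -21.5]
```

```bash
python3 -m creep '[[[0.0,0,0.2],[0,0,0]],[[0.0,0.01,0.4],[0,0,0]],[[0.0,0.014,0.6],[0,0,0]],[[0.0,0.014,0.75],[0,0,0]],[[0.0,0.014,0.85],[0,0,0]],[[0.0,0.014,0.93],[0,0,0]],[[0.0,0.014,0.98],[0,0,0]],[[0.0,0.014,0.98],[0,0,0]]]'
python3 -m creep '[[[0,0,0],[0,0,0]],[[0,0,0],[0,0,0]],[[0,0,0],[0,0,0]],[[0,0,0],[0,0,0]],[[0,0,0],[0,0,0]],[[0,0,0],[0,0,0]],[[0,0,0],[0,0,0]],[[0,0,0],[0,0,0]]]' 1
python3 -m creep '[[[0,0,0],[0,0,0]],[[0,0,0],[0,0,0]],[[0,0,0],[0,0,0]],[[0,0,0],[0,0,0]]]' 1
python3 -m creep '[[[0.03,-0.022,0],[0,0,0]],[[0.1,-0.07,0],[0,0,0]],[[0.2,-0.144,0],[0,0,0]],[[0.3,-0.216,0],[0,0,0]],[[0.37,-0.266,0],[0,0,0]],[[0.405,-0.29,0],[0,0,0]],[[0.417,-0.3,0],[0,0,0]],[[0.417,-0.3,0],[0,0,0]]]' 1
python3 - <<'E'
from h import *
from rig import grab_frame
f=grab_frame("top");g=grab_frame("side")
a=cv2.resize(f["img"][165:225,300:370,::-1],None,fx=8,fy=8,interpolation=cv2.INTER_CUBIC)
b=cv2.resize(g["img"][165:225,290:350,::-1],None,fx=8,fy=8,interpolation=cv2.INTER_CUBIC)
im=cv2.resize(np.hstack([a,b]),None,fx=.76,fy=.76);cv2.imwrite("pics/x.png",im)
for q,z,r in((f,.058,(290,180,370,220)),(g,.056,(280,165,370,240))):
  for a,c in brass(q,r): print(a,c.round(1),(ray(q,*c,z)*1000).round(1))
E
```

```text
t: 15.63
tcp_pos: [0.5785, 0.0164, 0.0769]
tcp_rot: [-0.001, 0.734, 0.679, -0.001]
force: [-0.5, 0.1, 1.0]
gripper_width: 1.001
grasp_force: 0.0
t: 16.3
tcp_pos: [0.5798, 0.0168, 0.0788]
tcp_rot: [0.001, 0.734, 0.679, 0.001]
force: [-0.2, 0.6, 4.2]
gripper_width: 0.188
grasp_force: 58.4
t: 16.63
tcp_pos: [0.5798, 0.0168, 0.0788]
tcp_rot: [0.001, 0.734, 0.679, 0.001]
force: [-0.4, 0.9, 5.7]
gripper_width: 0.191
grasp_force: 58.4
t: 17.3
tcp_pos: [0.5476, 0.0701, 0.0788]
tcp_rot: [0.001, 0.734, 0.679, 0.001]
force: [-0.3, -1.1, 6.8]
gripper_width: 0.193
grasp_force: 59.3
25 [305.2 193.3] [560.2  34.5]
15 [335.7 195.1] [551.8 -62.6]
46 [319.3 205.1] [521.1  -9.6]
21 [320.4 194. ] [550.2 -55.8]
60 [321.3 208.3] [519.9  -8.6]
```

View pics/x.png

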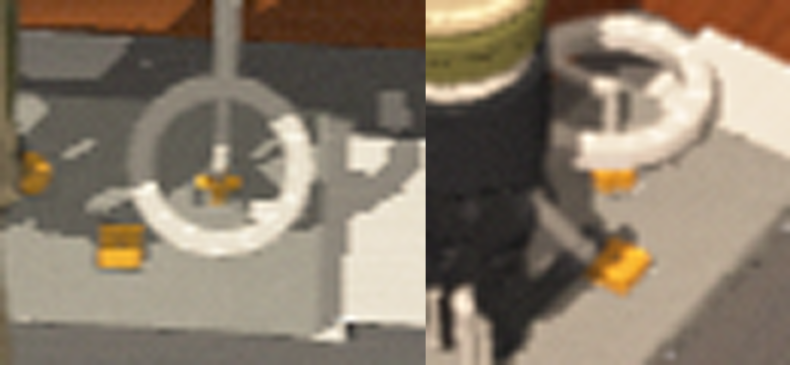

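The cross is at crop (218,187), under the needle tip to within about 1.5 mm. I'll hold, release and lift.

```bash
python3 -m creep '[[[0,0,0],[0,0,0]],[[0,0,0],[0,0,0]],[[0,0,0],[0,0,0]],[[0,0,0],[0,0,0]],[[0,0,0],[0,0,0]],[[0,0,0],[0,0,0]],[[0,0,0],[0,0,0]],[[0,0,0],[0,0,0]]]' 1
python3 -m creep '[[[0,0,0],[0,0,0]],[[0,0,0],[0,0,0]],[[0,0,0],[0,0,0]],[[0,0,0],[0,0,0]],[[0,0,0],[0,0,0]],[[0,0,0],[0,0,0]],[[0,0,0],[0,0,0]],[[0,0,0],[0,0,0]]]' -1
python3 -m creep '[[[0,0,-0.1],[0,0,0]],[[0,0,-0.3],[0,0,0]],[[0,0,-0.5],[0,0,0]],[[0,0,-0.7],[0,0,0]],[[0,0,-0.9],[0,0,0]],[[0,0,-1],[0,0,0]],[[0,0,-1],[0,0,0]]]'
python3 -m creep '[[[0.1,0,-0.1],[0,0,0]],[[0.3,0,-0.2],[0,0,0]],[[0.5,0,-0.2],[0,0,0]],[[0.7,0,-0.2],[0,0,0]],[[0.8,0,-0.2],[0,0,0]],[[0.8,0,-0.2],[0,0,0]],[[0.8,0,-0.2],[0,0,0]]]'
python3 - <<'E'
from h import *
from rig import grab_frame
f=grab_frame("top");g=grab_frame("side")
a=cv2.resize(f["img"][165:225,290:370,::-1],None,fx=5,fy=5,interpolation=cv2.INTER_CUBIC)
b=cv2.resize(g["img"][165:225,290:350,::-1],None,fx=5,fy=5,interpolation=cv2.INTER_CUBIC)
cv2.imwrite("pics/end.png",np.hstack([a,b]))
for q,z,r in((f,.058,(290,180,370,220)),(g,.056,(280,165,370,240))):
  for a,c in brass(q,r): print(a,c.round(1),(ray(q,*c,z)*1000).round(1))
E
```

```text
t: 18.07
tcp_pos: [0.5476, 0.07, 0.0788]
tcp_rot: [0.0, 0.734, 0.679, 0.001]
force: [0.4, 0.5, 7.9]
gripper_width: 0.19
grasp_force: 59.4
t: 18.73
tcp_pos: [0.5471, 0.0695, 0.0779]
tcp_rot: [-0.0, 0.734, 0.679, -0.0]
force: [-0.2, -0.1, 0.1]
gripper_width: 0.999
grasp_force: 0.0
t: 19.32
tcp_pos: [0.5491, 0.0695, 0.2015]
tcp_rot: [0.002, 0.734, 0.679, 0.002]
force: [0.9, 0.9, 0.4]
gripper_width: 1.003
grasp_force: 0.0
t: 19.9
tcp_pos: [0.5541, 0.1653, 0.2208]
tcp_rot: [-0.0, 0.734, 0.68, -0.001]
force: [0.3, -0.8, -0.4]
gripper_width: 1.003
grasp_force: 0.0
38 [304.5 193. ] [561.1  36.7]
16 [335.5 195. ] [552.  -61.8]
54 [319.4 204.9] [521.6  -9.7]
21 [320.8 194. ] [549.4 -56.3]
68 [320.8 208.1] [521.8  -8.7]
21 [301.1 212.4] [559.8  31.7]
```

View pics/end.png

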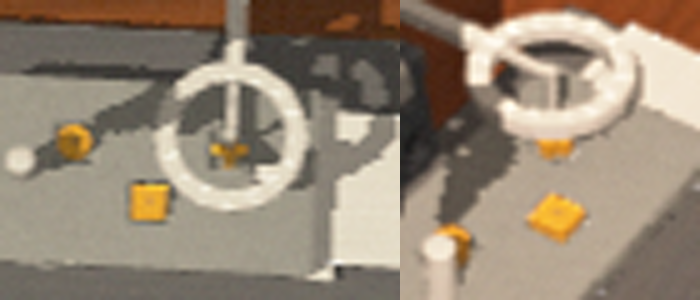

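The final picture shows the cross at (229,152) under the needle with all charms in their nests. Its offset is about 1 mm and the robot is clear.

```bash
python3 -c "
from rig import job
print(job.sign_off())"
```

```text
the job is handed in; nothing more can be done
None
```

I brought the round, square and cross charms under the needle in that order, each held for about a second or more. By camera estimate each was within about 1.5 mm. The cross was left there with the arm clear, and the job is handed in at about 20 s of the 70 s allowed; sign-off returned no verdict.

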